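Shut the marked gas valve in the bench valve box

TASK

Shut off the marked gas line in the grey valve box on the bench. Push the steel cover by its upturned pull, sideways over the closed half of the box, until it is fully open; then push the lever with the round disc on its hub a quarter turn clockwise, seen from above, to its stop square across its pipe. Only push with the fingers, without gripping the pull or the lever, and leave the cover open, the other lever as it is, and the loose things around and inside the box where they are.

Things in the scene. Friction and masses are not known exactly. Their poses are not given: they have to be found in the camera images.
- valve_box: Grey steel valve box fixed to the bench, 300 mm (its x) by 390 mm (its y), 95 mm high over its guide rails; flanges 3 mm thick stick out 24 mm along both long sides. Origin on the bench under the middle of its valve well: the box reaches x -150 to 150, y -105 to 285 mm. Rails along both long edges (|x| over 130 mm) hold the cover down. Its position and turn vary.
- well (a point): Middle of the floor of the open-topped valve well, 4 mm above the bench; axes as the box. The well is clear inside x -140 to 140, y -95 to 95 mm; beyond it, to y = 285 mm, the box is closed on top and the cover slides over it. Two 15 mm copper pipes run along y at x = -40 and x = 80 mm, tops 44 mm above the bench (valve bodies to 52 mm), valve stems at y = 15 mm.
- cover (a joint): Travel (m) of the flat steel sliding cover, along the box's +y: 0 shut over the whole well, 0.170 at its stop, both valves then uncovered (its -y edge 71 mm past the well's middle). 278 (x) by 198 mm (y), 3 mm thick, upper face 91 mm above the bench, 0.5 to 1.1 kg, 3 N of friction; stays where left, cannot be lifted. Starts at 0 to 0.025.
- cover_pull (a point): Point on the cover's upturned aluminium pull, moving with the cover: middle of the face to push on, which looks to the box's -y, 9 mm above the cover's upper face (100 mm above the bench). The pull is an upright strip 120 mm long (box x), 6 mm thick, 18 mm high (top 109 mm above the bench). Cover shut: this face is at box x = 0, y = -75 mm.
- marked_hub (a point): Pivot of the marked valve's lever, on its vertical stem, 73 mm above the bench (lever mid height). The marked valve is the one with a plain round metal disc, 42 mm across, flat on its hub under the stem nut (nut top 85 mm above the bench). It is at box x = -40 or +80 mm, which varies, y = 15 mm, hidden while the cover is shut.
- marked_tip (a point): Free end of the marked lever, on its centre line, 82 mm from the pivot, 73 mm above the bench. The lever is a straight level bar with a black sleeve, 16 mm wide and 10 mm thick (68 to 78 mm above the bench), its sides free to push from 24 to 82 mm from the pivot.
- marked_lever (a joint): Angle (rad) of the marked lever: 0 open (along its pipe, pointing to the box's -y), growing clockwise seen from above, 1.571 shut at its stop (square across the pipe, pointing to the box's -x). Friction 0.45 N m, about 7 N at 62 mm from the pivot; stays where left. Starts at 0 to 0.15.
- plain_hub (a point): Pivot of the other valve's lever, same height and same lever, but only a small hexagon nut on the hub and no disc. 120 mm from the marked one along the box's x, to one side or the other.
- plain_lever (a joint): Angle of the other lever in rad, same sense. Starts nearly open (below 0.15) and is to stay as it is.
- dropper_bottle: Loose amber glass dropper bottle, 63 mm across, 145 mm high with its rubber bulb; origin at the centre of its underside. Stands beside the box's -y end.
- staining_jar: Loose open glass staining jar with slides, foot 74 by 56 mm, 85 mm high; origin at the centre of its underside. Stands beyond the box's +y end.
- slide_box: Loose flat blue plastic slide box, 82 by 109 mm, 36 mm high; origin at the centre of its underside. Lies beyond the box's +x side.
- petri_dish: Loose closed clear dish, 94 mm across, 17 mm high; origin at the centre of its underside. Lies beside the box's -y end, next to the dropper bottle.
- hose_nozzle: Loose spare brass hose nozzle, 50 mm long, 22 mm across its hexagon; lies on the floor of the well between the two pipes, its top 23 mm above the bench. Origin under its middle.
- wash_bottle: Loose white plastic wash bottle, 68 mm across, 168 mm high with its bent spout (reaching 60 mm to its x); origin at the centre of its underside. Stands to the robot's right.
- forceps: Loose steel forceps, 126 mm long, 18 mm wide, 6 mm high, lying flat to the robot's right; origin under the middle.

How it is judged:
On the way, in this order (a step that is already met when the one before it is completed fails the run):
1. the cover is pushed fully open (at least 155 of its 170 mm) while the marked valve is still open (value of joint cover above 0.155 m and value of joint marked_lever below 0.3 rad), for 0.1 s.
2. the marked lever is pushed shut, within 0.09 rad (5 degrees) of its stop (value of joint marked_lever above 1.48 rad), for 0.2 s.
At the end, for the whole second after the job is handed in: The marked lever stands shut, within 0.09 rad of its stop at 1.571, and still; the cover is still open (at least 145 of 170 mm); the other lever is still open (below 0.25 rad); every loose thing is within 25 mm of where it stood (value of joint marked_lever above 1.48 rad and velocity of joint marked_lever between -0.05 and 0.05 rad/s and value of joint cover above 0.145 m and value of joint plain_lever below 0.25 rad and distance of each of dropper_bottle, staining_jar, slide_box, petri_dish, hose_nozzle, wash_bottle, forceps from where it was at the start of the episode below 0.025 m); the robot touches nothing.
It fails at once if the lever without the disc is turned (beyond 0.25 rad) (value of joint plain_lever above 0.25 rad).
It fails at once if the marked lever is gripped (squeezed from both sides at once) (contact force between the fingers and marked_lever_c0 above 5 N and contact force between the fingers and marked_lever_c1 above 5 N).
It fails at once if the cover's pull is gripped (squeezed from both sides at once) (contact force between the fingers and cover_c1 above 5 N and contact force between the fingers and cover_c2 above 5 N).
It fails at once if a loose thing is shifted or carried (25 mm or more) or knocked over (distance of any of dropper_bottle, staining_jar, slide_box, petri_dish, hose_nozzle, wash_bottle, forceps from where it was at the start of the episode above 0.025 m or angle between any of dropper_bottle, staining_jar, wash_bottle's own z axis and vertical above 0.5 rad).
It also fails if it takes over 45 s, if anything falls off the work surface, if the arm or the gripper's body presses on something with over 40 N, if the wrist force passes 120 N, or if a joint passes its speed limit or range.

ROBOT

A 6-joint arm with a two-finger parallel gripper is mounted at the origin on the work surface. World frame = base frame: x ahead of the robot, y to its left, z up, the work surface at z = 0. Lengths are in m, angles in rad, forces in N, time in s.
With the tool pointing down it reaches from about 0.3 to 0.875 m from the base axis. Payload 6.4 kg.
Tool frame: the origin (TCP) lies midway between the tips of the shut fingers; the grasp point (between the pads) lies 19 mm behind it (ctrl.tcp_to_grasp is the distance from the TCP to the grasp point, in m); z points along the fingers, y is the direction in which the jaws open and shut (so a half turn about z gives the same grasp; the last joint's range is limited). The gripper opens to 85 mm and grips with 20 to 120 N. Pads are 22 mm wide; open, the fingers measure 114 mm over their backs; the gripper's body (76 mm by 85 mm) begins 54 mm behind the grasp point. The pads swing forward as they close: fully open they stand 13 mm farther back than shut.
Start: joints at [0.907, 0.181, 1.607, -0, 1.354, -0.206], TCP at [0.254, 0.516, 0.231] pointing down, gripper open.
Joint ranges: [-2.99, 2.99], [-0.89, 2.07], [0.3, 2.58], [-1.14, 4.28], [0, 2.63], [-3.12, 3.12]. Speed limits (rad/s): [2.57, 2.57, 3.01, 3.14, 3.14, 3.14].

INTERFACE

Orientations are given as a unit quaternion [w, x, y, z].
In Python, from bench import monitor, imaging, order, spotter, ctrl gives the robot as it stands.
- The arm moves only by the shell command python3 -m pendant 'ROWS'. ROWS is JSON, a list that holds one entry, the list of rows, each a list of 5 numbers: the shift along the world's x, y, z in mm, then the turn about the world's z in degrees, then the finger opening in mm, from 0 to 85.4. A call has 1 to 8 rows; each row shifts and turns the commanded pose from where the row before left it; what a row does not reach is not made up. A row lasts 1/8 s, in which the tool goes at most 62.5 mm and 10.7 degrees, less where a joint would pass 70% of its speed; a pose out of reach is approached as far as the arm can. A call with a gripper value outside its range is refused whole. The fingers move at their own pace and stop on an object; the grip force is fixed at half the most. Time passes only in rows, so rows that do not move let the fingers close. It gives the time, the measured TCP pose, the force and the opening at its end, in the units of the state.
- monitor.get_obs(): the state, without advancing time (a new reading comes with each control period).
- imaging.camera(name): name is "scene" or "top" or "wrist"; returns a dict with "img" (420x560x3 uint8, red, green, blue), "vfov" (degrees; the focal length in pixels is half the picture's height over the tangent of half this angle, whatever the lens; pixels are square), "cx", "cy" (the principal point, pixels), "origin" and "orientation" of the camera in the world. Camera axes: x right, y down, z forward; pixel columns grow to the right and rows downward; lengths in m; the calibration is good to about 2 mm. A picture is of the moment at which its call begins. There is no depth.
- order.hand_in(): hands the job in, once; it reports no verdict.
Trained networks look in the newest picture that a camera, given by its name, has taken for a name from the list of things; names that differ only in an ending like _2 or _b are one class to them, and where a whole thing is asked for, a point or a joint stands for the part that bears it (a point fixed in the world has none). Each returns a list of dicts, best first, with "confidence" (0 to 1); they miss things now and then, are a little off and sometimes report something else, mostly with a low value. They report only what shows in the picture. A call takes as long as a camera call.
- spotter.recognise(camera, thing): "at" ([x, y, z] in m, in the coordinates of the camera as it stood for that picture, good to about 4 mm: the middle of the surface that is visible of it).
- spotter.tip_of(camera, thing): "at" ([x, y, z] in m, in the coordinates of the camera as it stood for that picture, good to about 4 mm: a listed point, or the origin of a listed thing).
The state is a dict: "time_s": time; "q": joint angles; "dq": joint speeds; "joint_efforts": joint torques, N m; "eef_pos": TCP position; "eef_rot": TCP orientation; "wrist_force": force on the tool from outside, world axes, zero at the start; "torque": the same for the moment, N m; "opening": opening from 0.0 (shut) to 1.0 (fully open).
Only numpy, scipy, OpenCV 4.12 (cv2) and the standard library are available. Lean on these libraries where they do the work, as an engineer would, in place of code of your own. Each camera call takes 0.05 s, during which the arm holds its last target. There are 200 camera calls.

## Working session

There is one attempt and no reset: what is moved stays moved. The work goes in short steps, Python scripts to look and compute and a shell command to move; the robot and the scene stay as the last step left them, time stands still between calls to the robot, and variables do not carry over. Pictures are saved under pics/ and viewed, about 8 in all and at most 12, crops included, and the job is handed in when it is done.

```bash
mkdir -p pics; cat > h.py <<'E'
import numpy as np, cv2
from scipy.spatial.transform import Rotation as R
from bench import monitor, imaging, order, spotter, ctrl
def rot(q): return R.from_quat([q[1],q[2],q[3],q[0]])
def look(cam,things,fn=None,whole=()):
    c=imaging.camera(cam); out={}
    if fn: cv2.imwrite('pics/'+fn,c['img'][:,:,::-1])
    for t in things:
        f=spotter.recognise if t in whole else spotter.tip_of
        for d in f(cam,t)[:2]:
            p=rot(c['orientation']).apply(d['at'])+np.array(c['origin'])
            print(cam,t,np.round(p*1000,0),round(d['confidence'],2)); out.setdefault(t,p)
    return c,out
def proj(c,p):
    f=c['img'].shape[0]/2/np.tan(np.radians(c['vfov'])/2)
    q=rot(c['orientation']).inv().apply(np.array(p)-np.array(c['origin']))
    return [c['cx']+f*q[0]/q[2],c['cy']+f*q[1]/q[2]]
E
python3 - <<'E'
from h import *
T=['valve_box','well','cover_pull','dropper_bottle','staining_jar','slide_box','petri_dish','wash_bottle','forceps']
for cam in ('top','scene'): look(cam,T,cam+'0.png')
s=monitor.get_obs(); print(s['time_s'],s['eef_pos'],s['eef_rot'],s['opening'])
E
```

```text
top valve_box [534. -20.  -1.] 0.81
top cover_pull [547. -77.  96.] 0.64
top dropper_bottle [ 655. -192.   -1.] 0.67
top staining_jar [447. 325.  -5.] 0.94
top slide_box [752. 118.  -3.] 0.82
top petri_dish [ 490. -221.   -3.] 0.7
top wash_bottle [ 535. -544.    0.] 0.6
top forceps [ 399. -553.    4.] 0.63
scene valve_box [535. -20.   0.] 0.93
scene well [537. -18.   4.] 0.81
scene cover_pull [548. -70. 103.] 0.94
scene dropper_bottle [ 652. -194.   -0.] 0.83
scene staining_jar [ 492. -226.    3.] 0.64
scene staining_jar [452. 324.  -1.] 0.55
scene slide_box [754. 115.  -1.] 0.59
scene petri_dish [ 493. -224.   -2.] 0.63
scene wash_bottle [ 538. -540.    1.] 0.71
scene forceps [ 396. -556.    3.] 0.58
1.0 [0.25409045 0.51580191 0.23127761] [-1.81916932e-05  2.26878293e-01  9.73923118e-01 -3.41565628e-05] 0.9994906443728362
```

View pics/top0.png

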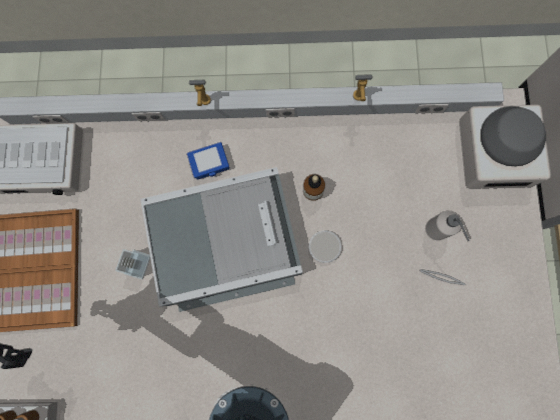

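View pics/scene0.png

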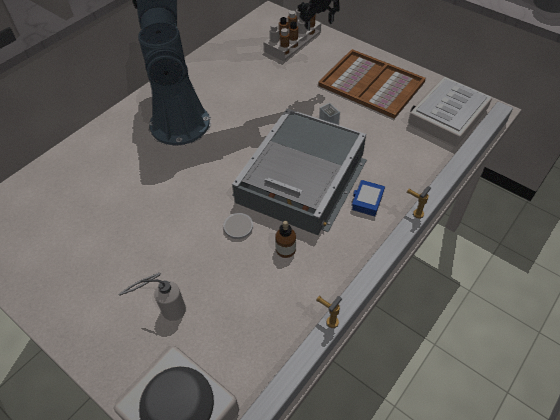

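The top picture shows the box turned about 13°. Its rim corners are near (145,201), (276,172), (300,270) and (164,302), and the pull runs from (262,203) to (272,244). The scene picture agrees. I'll fit the box to the rim corners.

```bash
cat >> h.py <<'E'
def back(c,uv,z):
    f=c['img'].shape[0]/2/np.tan(np.radians(c['vfov'])/2)
    d=rot(c['orientation']).apply([(uv[0]-c['cx'])/f,(uv[1]-c['cy'])/f,1]); o=np.array(c['origin'])
    return o+d*(z-o[2])/d[2]
def B2W(o,a,p): return np.array([*(R.from_euler('z',a).as_matrix()[:2,:2]@np.array(p[:2])+o),p[2]])
E
python3 - <<'E'
from h import *
from scipy.optimize import least_squares
c=imaging.camera('top')
P=[(145,201),(276,172),(300,270),(164,302)]; M=[(.15,.285),(.15,-.105),(-.15,-.105),(-.15,.285)]
W=[back(c,p,.095)[:2] for p in P]; print(np.round(W,3))
r=least_squares(lambda v:np.concatenate([B2W(v[:2],v[2],(*m,0))[:2]-w for m,w in zip(M,W)]),[.535,-.02,.23])
print(r.x,np.degrees(r.x[2]),np.round(r.fun*1000,1))
im=cv2.resize(c['img'][150:320,120:340],None,fx=3.5,fy=3.5,interpolation=cv2.INTER_CUBIC)[:,:,::-1].copy()
def dr(ps,col):
    q=[(np.array(proj(c,B2W(r.x[:2],r.x[2],p)))-[120,150])*3.5 for p in ps]
    cv2.polylines(im,[np.int32(np.round(q))],True,col,1)
dr([(*m,.095) for m in M],(0,0,255))
for t in (0,.0125,.025): dr([(-.06,-.075+t,.109),(.06,-.075+t,.109)],(0,255,0))
cv2.imwrite('pics/top1.png',im)
E
```

```text
[[ 0.615  0.275]
 [ 0.689 -0.089]
 [ 0.417 -0.149]
 [ 0.34   0.212]]
[ 0.53406357 -0.02575923  0.21212784] 12.15402998401559 [  6.    9.3  13.7  -7.8  -7.6 -10.7 -12.1   9.3]
```

View pics/top1.png

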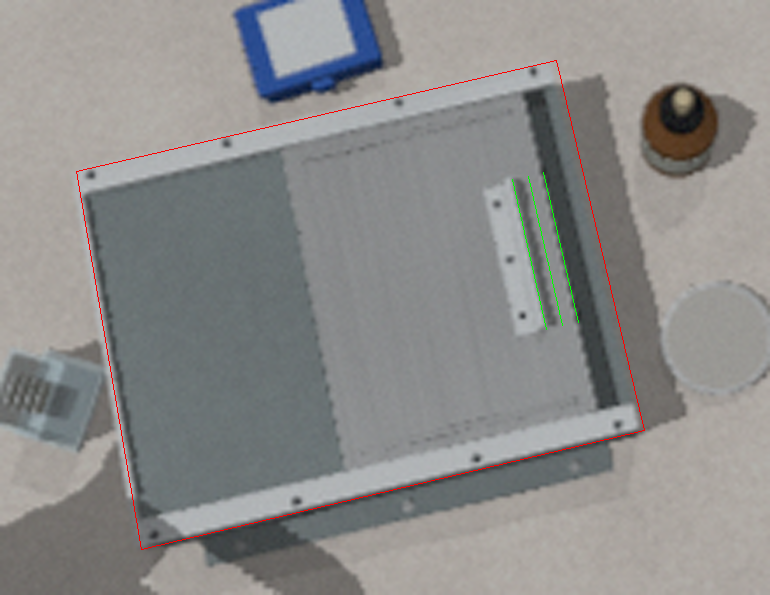

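The fit overlay lands on the rim. The pull's face is at about box y = -50 mm, so the cover has already travelled about 25 mm. Next I move above the -y side of the pull with the fingers shut and the jaw axis along box y, and look from there.

```bash
python3 -m pendant '[[[25,-52,0,3.2,0],[25,-52,0,3.2,0],[25,-52,0,3.2,0],[25,-52,0,3.2,0],[25,-52,0,3.2,0],[25,-52,0,3.2,0],[25,-52,0,3.2,0],[25,-52,0,3.2,0]]]' && python3 -m pendant '[[[25,-52,0,3.2,0],[25,-52,0,3.2,0],[25,-52,0,3.2,0],[25,-52,0,3.2,0],[0,0,0,0,0]]]'
python3 - <<'E'
from h import *
s=monitor.get_obs(); print(s['time_s'],s['eef_pos'],rot(s['eef_rot']).as_matrix().round(3))
c,o=look('wrist',['cover_pull','well','valve_box','dropper_bottle','petri_dish'],'w1.png')
look('scene',['cover_pull','well','valve_box']);look('top',['cover_pull'])
E
```

```text
time_s: 2.05
eef_pos: [0.4548, 0.098, 0.2317]
eef_rot: [0.001, 0.005, 1.0, 0.0]
wrist_force: [0.6, 0.2, 0.4]
opening: 0.0
time_s: 2.68
eef_pos: [0.5551, -0.1119, 0.231]
eef_rot: [0.0, -0.104, 0.995, -0.0]
wrist_force: [-0.8, 0.0, 0.7]
opening: 0.0
2.675 [ 0.55505872 -0.11191108  0.23096374] [[-0.978 -0.207  0.   ]
 [-0.207  0.978 -0.001]
 [ 0.    -0.001 -1.   ]]
wrist cover_pull [542. -19.  -1.] 0.64
wrist cover_pull [549. -75.  97.] 0.57
wrist valve_box [542. -19.   1.] 0.82
wrist dropper_bottle [ 660. -193.   -0.] 0.63
wrist petri_dish [ 491. -220.    4.] 0.67
scene cover_pull [548. -70. 105.] 0.68
scene cover_pull [536. -20.   3.] 0.61
scene well [538. -22.   3.] 0.65
scene valve_box [537. -19.   1.] 0.61
top cover_pull [547. -76.  99.] 0.97
```

View pics/w1.png

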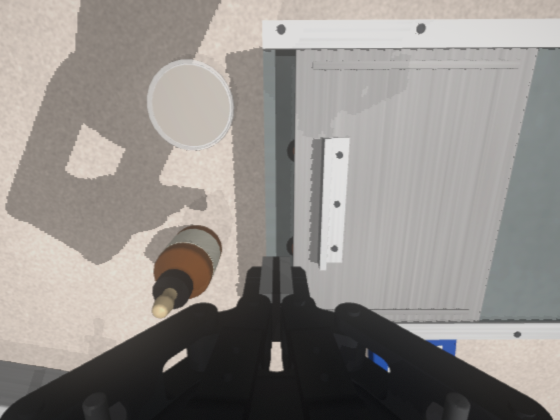

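The wrist view shows the pull's face from about (325,138) to (321,268), with the -x rail's corner at (262,20). The way down between pull and box end is clear.

```bash
python3 - <<'E'
from h import *
c=imaging.camera('wrist'); print(c['origin'])
for n,uv,z in [('pullA',(325,138),.109),('pullB',(321,268),.109),('corner -150,-105',(262,20),.095),('rail',(560,19),.095),('rail+x',(540,339),.095),('covedge',(297,100),.091),('covedge far',(537,50),.091),('far2',(484,318),.091),('rail in -',(262,48),.095),('rail in +',(540,325),.095)]:
    print(n,(back(c,uv,z)*1000).round(1))
E
```

```text
[ 0.48033245 -0.1243045   0.37394615]
pullA [488.4 -80.7 109. ]
pullB [604.3 -53.8 109. ]
corner -150,-105 [ 412.1 -149.9   95. ]
rail [362.   78.3  95. ]
rail+x [643.  200.4  95. ]
covedge [ 463.5 -109.2   91. ]
covedge far [384.7  73.4  91. ]
far2 [633.2 134.8  91. ]
rail in - [ 431.5 -146.    95. ]
rail in + [626.6 192.3  95. ]
```

```bash
python3 -m pendant '[[[1,12,-40,1,0],[0,0,-50,0,0],[0,0,-43,0,0],[0,0,0,0,0],[-2,10,0,0,0],[-2,10,0,0,0],[0,0,0,0,0]]]'
python3 - <<'E'
from h import *
look('wrist',['cover_pull'],'w2.png');look('top',['cover_pull']);look('scene',['cover_pull'])
E
```

```text
time_s: 4.2
eef_pos: [0.5519, -0.0754, 0.1]
eef_rot: [0.001, -0.115, 0.993, -0.0]
wrist_force: [-0.8, 0.7, 0.2]
opening: 0.006
wrist cover_pull [546. -70. 101.] 0.6
top cover_pull [549. -66. 100.] 0.72
scene cover_pull [ 655. -195.    6.] 0.67
scene cover_pull [550. -65. 103.] 0.56
```

```bash
python3 -m pendant '[[[-3,15,-2,0,0],[-4,17,0,0,0],[-4,17,0,0,0],[-4,17,0,0,0],[-4,17,0,0,0],[-4,17,0,0,0],[-4,17,0,0,0],[-1,4,0,0,0]]]'
python3 - <<'E'
from h import *
c,_=look('wrist',['cover_pull','marked_hub','plain_hub'],'w3.png');look('top',['cover_pull','marked_hub','plain_hub','marked_tip'],'t3.png')
E
```

```text
time_s: 5.5
eef_pos: [0.5221, 0.0462, 0.0959]
eef_rot: [-0.001, -0.115, 0.993, 0.0]
wrist_force: [1.6, -2.9, 0.1]
opening: -0.0
wrist cover_pull [521.  56.  99.] 0.94
wrist marked_hub [506. -95.  78.] 0.33
wrist plain_hub [611.  14.  69.] 0.82
top cover_pull [518.  57.  96.] 0.56
top cover_pull [507. -94.  70.] 0.37
top marked_hub [495. -14.  70.] 0.62
top marked_hub [505. -98.  70.] 0.45
top plain_hub [609.  15.  73.] 0.65
top marked_tip [507. -96.  69.] 0.7
top marked_tip [ 536. -545.   -1.] 0.63
```

View pics/w3.png

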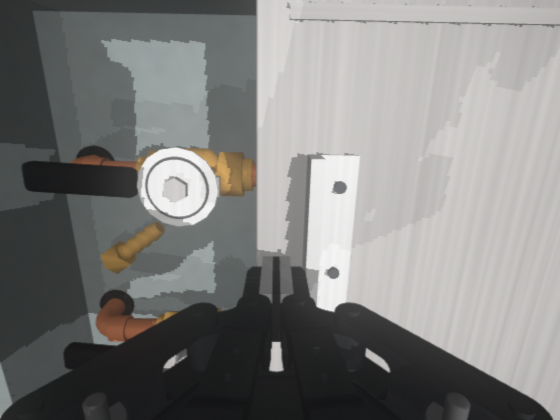

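The cover is nearly open. The disc is on the -x valve (hub at (177,188)), whose lever points left, towards box -y. I'll push on to the stop.

```bash
python3 -m pendant '[[[-2,7,0,0,0],[-1,6,0,0,0],[0,0,0,0,0]]]'; python3 -m pendant '[[[-1,4,0,0,0],[0,0,0,0,0]]]';  python3 -m pendant '[[[-1,4,0,0,0],[0,0,0,0,0]]]'
```

```text
time_s: 6.32
eef_pos: [0.5199, 0.0585, 0.0963]
eef_rot: [-0.0, -0.115, 0.993, 0.0]
wrist_force: [0.0, -1.0, -0.1]
opening: 0.006
time_s: 6.58
eef_pos: [0.5195, 0.0607, 0.0964]
eef_rot: [0.0, -0.115, 0.993, -0.001]
wrist_force: [0.6, -7.8, -1.8]
opening: -0.001
time_s: 6.82
eef_pos: [0.5194, 0.0612, 0.0965]
eef_rot: [0.001, -0.115, 0.993, -0.004]
wrist_force: [3.9, -23.0, -4.3]
opening: 0.004
```

Force jumped to 23 N while the tool stopped moving, so the cover is at its stop. I'll retreat, rise and look at the lever.

```bash
python3 -m pendant '[[[4,-20,0,0,0],[2,-6,40,0,0],[8,-35,40,0,0],[9,-40,10,0,0],[9,-40,0,0,0],[0,0,0,0,0]]]'
python3 - <<'E'
from h import *
c,_=look('wrist',['cover_pull','marked_hub','plain_hub','marked_tip','hose_nozzle'],'w4.png');print(c['origin'])
look('top',['cover_pull','marked_hub','plain_hub','marked_tip']);look('scene',['cover_pull','marked_hub','plain_hub','marked_tip'])
E
```

```text
time_s: 7.58
eef_pos: [0.5505, -0.0772, 0.1865]
eef_rot: [0.0, -0.113, 0.994, -0.0]
wrist_force: [0.5, 0.4, 0.3]
opening: -0.0
wrist cover_pull [516.  67. 101.] 0.97
wrist marked_hub [493. -11.  72.] 0.97
wrist plain_hub [615.  12.  71.] 0.72
wrist marked_tip [506. -98.  75.] 0.57
wrist hose_nozzle [565. -53.   3.] 0.63
wrist hose_nozzle [ 656. -192.    2.] 0.26
[ 0.47693498 -0.09479539  0.32896464]
top cover_pull [518.  71. 100.] 0.74
top cover_pull [446. 324.  -8.] 0.71
top marked_hub [ 533. -545.   -1.] 0.68
top marked_hub [533. -24.   4.] 0.54
top plain_hub [609.  13.  72.] 0.43
top plain_hub [ 488. -222.   -4.] 0.19
top marked_tip [444. 323.  -4.] 0.68
top marked_tip [504. -95.  72.] 0.56
scene cover_pull [517.  73. 104.] 0.84
scene marked_hub [495. -15.  75.] 0.59
scene plain_hub [614.  12.  75.] 0.89
scene marked_tip [511. -96.  73.] 0.66
scene marked_tip [565. -60.   2.] 0.46
```

View pics/w4.png

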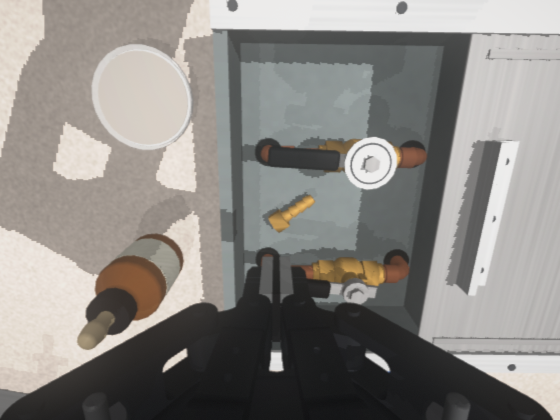

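The picture shows the cover open, with the disc at (371,163), its lever tip at (272,156), and the nozzle at (290,212) well below finger height. I'll descend on the lever's +x side.

```bash
python3 - <<'E'
from h import *
c=imaging.camera('wrist')
print([ (back(c,p,z)*1000).round(1) for p,z in [((371,163),.079),((270,157),.078)]])
E
python3 -m pendant '[[[-12,16,0,0,0],[0,0,-40,0,0],[0,0,-40,0,0],[0,0,-36,0,0],[0,0,0,0,0]]]'
```

```text
[array([493.9, -10.7,  79. ]), array([507.7, -90.2,  78. ])]
time_s: 9.05
eef_pos: [0.5349, -0.0575, 0.0677]
eef_rot: [-0.003, -0.115, 0.993, 0.002]
wrist_force: [0.5, -0.4, 0.4]
opening: 0.004
```

```bash
python3 -m pendant '[[[-12,-1,0,0,0],[-10,-6,0,0,0],[-13,-4,0,0,0],[-15,0,0,0,0],[-15,4,0,0,0],[0,0,0,0,0]]]'
python3 - <<'E'
from h import *
look('wrist',['marked_hub','marked_tip'],'w5.png');look('top',['marked_tip']);look('scene',['marked_tip'])
E
```

```text
time_s: 9.8
eef_pos: [0.4759, -0.0676, 0.0738]
eef_rot: [0.004, -0.114, 0.993, -0.002]
wrist_force: [3.6, -0.9, 2.9]
opening: -0.002
wrist marked_hub [497. -11.  75.] 0.97
wrist marked_tip [444. -81.  76.] 0.62
scene marked_tip [ 537. -544.   -4.] 0.7
```

View pics/w5.png

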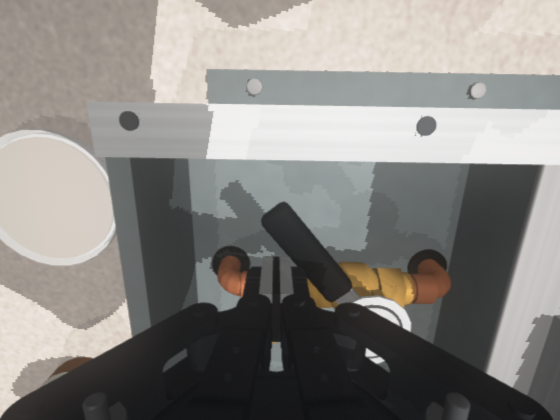

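The lever is about halfway, with its tip at (275,210) and the fingers on its -y side. I'll lower slightly for more overlap and continue to the stop.

```bash
python3 -m pendant '[[[-3,0,-5,0,0],[-8,4,0,0,0],[-8,6,0,0,0],[-6,7,0,0,0],[-6,7,0,0,0],[0,0,0,0,0]]]';python3 -m pendant '[[[-2,5,0,0,0],[0,0,0,0,0]]]'
python3 - <<'E'
from h import *
look('wrist',['marked_hub','marked_tip'],'w6.png');look('top',['marked_tip']);look('scene',['marked_tip'])
E
```

```text
time_s: 10.9
eef_pos: [0.449, -0.045, 0.0711]
eef_rot: [0.007, -0.115, 0.993, -0.004]
wrist_force: [6.5, -2.2, 24.5]
opening: -0.0
time_s: 11.15
eef_pos: [0.447, -0.0407, 0.0711]
eef_rot: [0.007, -0.115, 0.993, -0.004]
wrist_force: [5.6, -5.3, 25.3]
opening: -0.002
scene marked_tip [418. -36.  70.] 0.66
scene marked_tip [537. -21.   0.] 0.21
```

View pics/w6.png

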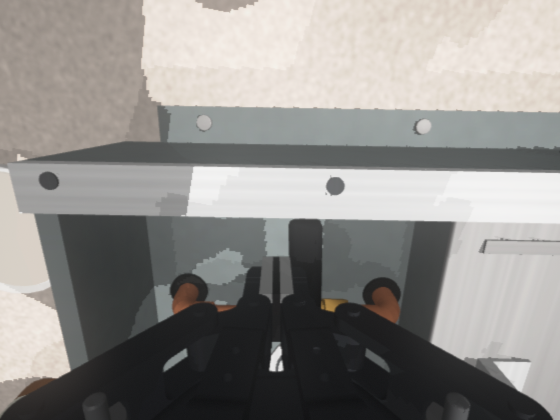

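The lever looks nearly square, but there is 25 N pushing upward, so part of the finger seems to rest on something. I'll rise 5 mm and press on sideways.

```bash
python3 -m pendant '[[[0,0,5,0,0],[0,0,0,0,0]]]';python3 -m pendant '[[[-1,5,0,0,0],[0,0,0,0,0]]]'
python3 - <<'E'
from h import *
s=monitor.get_obs();print(s['eef_pos'],s['torque'],s['joint_efforts'])
c,_=look('scene',['marked_tip','marked_hub'])
u,v=map(int,proj(c,[.46,-.02,.08]));print(u,v)
cv2.imwrite('pics/s7.png',cv2.resize(c['img'][v-60:v+60,u-80:u+80],None,fx=5,fy=5,interpolation=cv2.INTER_CUBIC)[:,:,::-1])
E
```

```text
time_s: 11.75
eef_pos: [0.4427, -0.0395, 0.0727]
eef_rot: [0.003, -0.115, 0.993, -0.003]
wrist_force: [3.9, -7.1, 5.1]
opening: -0.001
time_s: 12.0
eef_pos: [0.4425, -0.0381, 0.0728]
eef_rot: [0.003, -0.115, 0.993, -0.006]
wrist_force: [3.3, -25.4, -0.3]
opening: 0.002
[ 0.44246096 -0.03813271  0.07284663] [-4.21935485 -0.63386703 -0.08309192] [ 1.12137491e+01 -3.07713354e+01 -2.00649476e+01  5.71643159e+00
  3.57665330e+00 -2.76330760e-02]
scene marked_tip [418. -33.  72.] 0.7
scene marked_tip [537. -18.  -2.] 0.5
scene marked_hub [493. -12.  75.] 0.79
scene marked_hub [453. 323.  -1.] 0.65
270 168
```

View pics/s7.png

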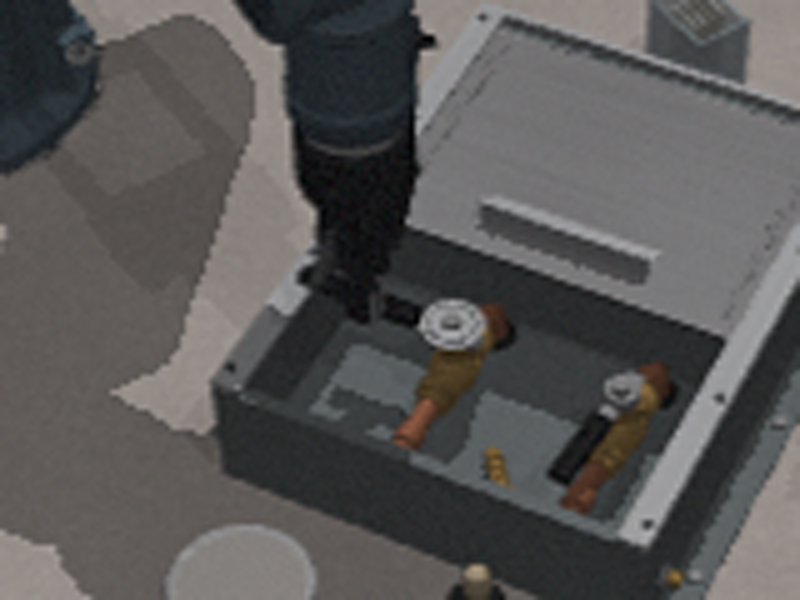

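The sideways force rose to 25 N with no motion, three times what the lever's friction needs, so the lever is at its stop. I'll retreat towards -y, rise, and check.

```bash
python3 -m pendant '[[[3,-15,0,0,0],[4,-15,0,0,0],[0,0,40,0,0],[0,0,50,0,0],[30,-15,40,0,0],[0,0,0,0,0]]]'
python3 - <<'E'
from h import *
c,o=look('wrist',['marked_hub','marked_tip','plain_hub','cover_pull','hose_nozzle'],'w8.png')
look('scene',['marked_hub','marked_tip','dropper_bottle','petri_dish'])
E
```

```text
time_s: 12.9
eef_pos: [0.4793, -0.0791, 0.2041]
eef_rot: [0.003, -0.114, 0.993, -0.002]
wrist_force: [-0.0, -0.2, 0.9]
opening: -0.0
wrist marked_hub [493. -11.  72.] 0.86
wrist marked_tip [413. -31.  76.] 0.57
wrist cover_pull [517.  73.  99.] 0.86
wrist hose_nozzle [567. -58.   2.] 0.58
scene marked_hub [496. -13.  74.] 0.56
scene marked_hub [517.  74. 104.] 0.17
scene marked_tip [415. -29.  73.] 0.53
scene marked_tip [613.  14.  74.] 0.22
scene dropper_bottle [ 655. -192.    0.] 0.76
scene petri_dish [ 491. -219.    1.] 0.63
```

View pics/w8.png

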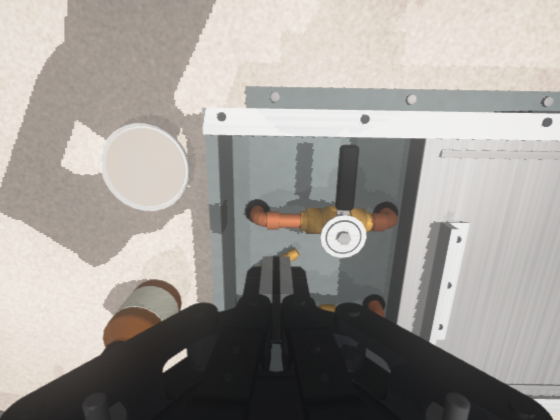

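The lever is square across its pipe (hub at (344,237), tip at (348,146)), the cover is open and the robot is clear. Handing in.

```bash
python3 - <<'E'
from h import *
look('top',['plain_hub','staining_jar','slide_box','wash_bottle','forceps'])
order.hand_in(); print(monitor.get_obs()['time_s'])
E
```

```text
top plain_hub [449. 323.  -5.] 0.55
top staining_jar [446. 324.  -1.] 0.8
top slide_box [751. 118.  -3.] 0.8
top wash_bottle [ 534. -547.   -3.] 0.76
top forceps [ 398. -554.    2.] 0.54
the job is handed in; nothing more can be done
the job is handed in; nothing more can be done
```

I pushed the cover to its stop by its pull, then turned the marked lever (the valve at box x = -40 mm) clockwise to its stop. I kept the fingers shut throughout, then backed clear and handed the job in at about 13 s. No verdict is reported.

**Stops:** the tool stopped moving at about 23 N on the cover and about 25 N on the lever.

**Last pictures:** the lever stood square across its pipe within about 2° and the cover was open. All seven loose things were within a few mm of where they started. The robot touched nothing, with about 1 N on the wrist.

**Less certain:**
- **Upward force:** it reached 25 N briefly during the lever push, because part of the finger rested on something, probably the lever. Rising 5 mm cleared it.
- **Plain lever:** I did not measure its angle at the end. The last clear view, taken during the lever push, showed it still open, and the fingers never went near it.
- **Wrong reports:** the networks gave a few false positions, such as the plain hub at the staining jar. I ignored them.

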